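# Open the damp box and hold its gate for the potter

## Task

Open the green damp box so that the potter can lift the mugs out with both hands: squeeze the yellow safety catch fully home against its steel post, then squeeze the red bolt fully home against its own post in the same way. Then take the gate by its blue handle, swing it on past the detent to wide open, about square to the box front, and finish while still holding it there by the handle, because it swings back if let go. Leave the clay mug, the pot lid and the wooden knife undisturbed.

Things in the scene. Friction and masses are not known exactly. Their poses are not given: they have to be found in the camera images.
- box: Dark green cupboard, 240 x 240 mm and 180 mm high, fixed to the table. Origin: centre of its underside. z up; its open front, closed by a wire gate, faces its own -x; the gate's hinge is at its -y end of the front. Posts and catches stand on its flat top. It does not move, but it stands elsewhere in every run, with its front facing roughly to world -y.
- yellow_post: Fixed upright steel plate on the box top, 8 mm thick along the box's x, 24 mm wide along y, 55 mm high. Origin: centre of its foot (on the box top, 180 mm above the table); axes as the box. The yellow catch's tab is squeezed towards it: close the gripper along the box's x with one finger on the post's +x face and the other on the tab's -x face.
- yellow_tab (a point): Centre of the -x face of the yellow catch's upright tab (8 x 24 mm, its top 55 mm above the box top), 42 mm above the box top; moves with the catch. Catch out: 52 mm over the outer faces of tab and post; fully home: 38 mm. A low yellow tongue (top 16 mm above the box top, 12 mm wide) runs from the tab 54 mm towards the box's -x: keep fingertips above it.
- yellow_catch (a joint): Travel of the yellow catch, m: 0 = out (it may start up to 0.003), 0.014 = fully home (against its stop). Moves towards the box's +x, needs about 5 N, and stays where it is left. While it is out, its tongue blocks the red catch.
- red_post: Fixed upright steel plate on the box top, 8 mm thick along the box's y, 24 mm wide along x, 55 mm high. Origin: centre of its foot on the box top; axes as the box. The red catch's tab is squeezed towards it: close the gripper along the box's y with one finger on the post's -y face and the other on the tab's +y face.
- red_tab (a point): Centre of the +y face of the red catch's upright tab (8 x 24 mm, its top 55 mm above the box top), 42 mm above the box top; moves with the catch. Catch out: 52 mm over the outer faces of tab and post; fully home: 38 mm. Its hook reaches over the gate's top edge and stops the gate.
- red_catch (a joint): Travel of the red catch, m: 0 = out (it may start up to 0.001), 0.014 = fully home. Moves towards the box's -y, needs about 5 N, stays where it is left. Blocked until the yellow catch is home; while out, it blocks the gate.
- gate_handle: Upright round blue handle, 18 mm in diameter and 68 mm high, standing on the gate's top edge. Origin: centre of its foot, 180 mm above the table; 180 mm from the hinge axis. Can be gripped from above from any side; turns with the gate.
- gate_hinge (a point): Point on the gate's vertical hinge axis, 180 mm above the table, 128 mm in front of the box's centre (-x) and 110 mm to its -y. A spring pulls the gate shut (about 0.1 to 0.3 N m); a spring detent resists between about 0.35 and 0.75 rad (about 3 N more at the handle). Let go when wide, the gate swings back to about 0.7 rad.
- gate (a joint): Angle of the wire gate (226 mm wide, from 14 to 180 mm above the table), rad: 0 = shut along the box's y, 1.57 = square to the box front, end stop at 1.65; turns counter-clockwise seen from above, its free edge swinging out to the box's -x.
- mug: Bystander: loose grey-brown clay mug, 84 mm across, 100 mm high, on a dark slate board lying on the table at the robot's right. Origin: centre of its underside.
- pot_lid: Bystander: loose clay lid, 84 mm across, with a pointed knob, 55 mm high, on the slate board. Origin: centre of its underside.
- clay_knife: Bystander: loose flat dark wooden modelling knife, 170 x 16 x 8 mm, on the table in front of the box, under the sweep of the gate (which clears it). Origin: centre of its underside.

How it is judged:
By the outcome, as a careful person would: the job done as asked, in the order asked, and still so for the second after the job is handed in, while the arm keeps its last pose, push and grip.
It also fails if it takes over 58 s, if anything falls off the work surface, if the arm or the gripper's body presses on something with over 40 N, if the wrist force passes 120 N, or if a joint passes its speed limit or range.

## Robot

A 6-joint arm with a two-finger parallel gripper is mounted at the origin on the work surface. World frame = base frame: x ahead of the robot, y to its left, z up, the work surface at z = 0. Lengths are in m, angles in rad, forces in N, time in s.
With the tool pointing down it reaches from about 0.3 to 0.95 m from the base axis. Payload 3.1 kg.
Tool frame: the origin (TCP) lies between the finger pads; the fingertips stand 25 mm ahead of it and the grasp point (between the pads) lies 6 mm ahead of it (bot.tcp_to_tips is the distance from the TCP to the fingertips, in m); z points along the fingers, y is the line along which they close (so a half turn about z gives the same grasp; the last joint's range is limited). The gripper opens to 85 mm and grips with 20 to 120 N. Pads are 22 mm wide; open, the fingers measure 114 mm over their backs; the gripper's body (76 mm by 85 mm) begins 54 mm behind the grasp point. The pads swing forward as they close: fully open they stand 13 mm farther back than shut.
Start: joints at [-1.269, 0.308, 1.634, -0, 1.2, -0.07], TCP at [0.227, -0.582, 0.256] pointing down, gripper open.
Joint ranges: [-3.06, 3.06], [-0.79, 1.96], [0.05, 2.63], [-1.19, 4.34], [0.05, 2.64], [-2.94, 2.94]. Speed limits (rad/s): [2.79, 2.79, 3.14, 3.14, 3.14, 3.14].

## Interface

Orientations are given as a unit quaternion [x, y, z, w].
In Python, from cell import bot, imaging, finish_job gives the robot as it stands (bot), with the cameras (imaging) and the job as plain functions.
- The arm moves only by the tool advance, called after ">>>" by a JSON object that holds its "name" and its "arguments", one argument or row to a line. Schema: {"type":"object","properties":{"segments":{"type":"object","properties":{"tx":{"type":"array","items":{"type":"number"},"minItems":1,"maxItems":12},"ty":{"type":"array","items":{"type":"number"},"minItems":1,"maxItems":12},"tz":{"type":"array","items":{"type":"number"},"minItems":1,"maxItems":12},"ax":{"type":"array","items":{"type":"number"},"minItems":1,"maxItems":12},"ay":{"type":"array","items":{"type":"number"},"minItems":1,"maxItems":12},"az":{"type":"array","items":{"type":"number"},"minItems":1,"maxItems":12}},"additionalProperties":false,"required":["tx","ty","tz","ax","ay","az"]},"jaw":{"type":"number"},"grip_n":{"type":"number"},"only":{"type":"string"},"quiet":{"type":"boolean"},"lines":{"type":"string"}},"required":["segments"],"additionalProperties":false}. segments is an object with one list for each field, all of the same length, 1 to 12, a row being the entries at one place: tx, ty, tz (the shift in normalised numbers (1 is 0.75 m)), ax, ay, az (a rotation vector in parts of the range, where 1.0 means 360 degrees); each row shifts and turns the commanded pose from where the row before left it, along the tool's axes as they then stand; what a row does not reach is not made up. A row lasts 1/10 s, in which the tool goes at most 0.05 m and 0.15 rad, less where a joint would pass 70% of its speed; a pose out of reach is approached as far as the arm can. jaw is the opening from 0.0 (shut) to 1.0 (fully open), set as the call begins (left out keeps the last). The fingers move at their own pace and stop on an object; grip_n is the grip in N (left out, the last holds). Time passes only in rows, so rows that do not move let the fingers close. The tool returns the time, the measured TCP pose, the force, the opening and the grip force at its end. only (a regular expression) keeps the lines of the reply that match it, lines (a string "A,B") keeps lines A to B, and quiet returns only ok. Input that does not fit is refused with a message, and nothing moves.
- bot.get_obs(): the state, without advancing time (a new reading comes with each control period).
- imaging.capture(name): name is "scene" or "top"; returns the picture (400x640x3 uint8, red, green, blue); there is no depth.
- imaging.get_calibration(name): a dict with "vfov" (degrees; the focal length in pixels is half the picture's height over the tangent of half this angle, whatever the lens; pixels are square), "cx", "cy" (the principal point, pixels), "R" (3x3) and "t" (3): a world point X has camera coordinates R X + t. Camera axes: x right, y down, z forward; pixel columns grow to the right and rows downward; lengths in m; the calibration is good to about 2 mm. A picture is of the moment at which its call begins. get_calibration takes no time and is no camera call.
- finish_job(): hands the job in; it is judged then, once.
The state is a dict: "t": time; "joint_pos": joint angles; "dq": joint speeds; "effort": joint torques, N m; "tcp_pos": TCP position; "tool_rot": TCP orientation; "force": force on the tool from outside, world axes, zero at the start; "moment": the same for the moment, N m; "grip_width": opening from 0.0 (shut) to 1.0 (fully open); "grip_force": force on a finger pad.
Only numpy, scipy, OpenCV 4.12 (cv2) and the standard library are available. Lean on these libraries where they do the work, as an engineer would, in place of code of your own. Each camera call takes 0.05 s, during which the arm holds its last target. There are 200 camera calls.

## Working session

There is one attempt and no reset: what is moved stays moved. The work goes in short steps, Python scripts to look and compute and a tool call to move; the robot and the scene stay as the last step left them, time stands still between calls to the robot, and variables do not carry over. Pictures are saved under pics/ and viewed, at most 10 in all, crops included, and the job is handed in when it is done.

```bash
ls; mkdir -p pics; python3 - <<'E'
from cell import bot, imaging, finish_job
import cv2,numpy as np
for n in("scene","top"):
    im=imaging.capture(n); cv2.imwrite(f"pics/{n}0.png",im[:,:,::-1]); np.save(f"pics/{n}0.npy",im)
    c=imaging.get_calibration(n); print(n,c)
o=bot.get_obs(); print(o)
E
```

```text
cell.py
pics
scene {'vfov': 44.88675076013182, 'cx': 322.20628427190786, 'cy': 193.91290096149368, 'R': array([[-0.46378721,  0.88578755,  0.01678801],
       [ 0.70710864,  0.38151665, -0.59535067],
       [-0.53375911, -0.26424508, -0.80329058]]), 't': array([ 0.3583198 , -0.26336276,  1.58452652])}
top {'vfov': 47.31298512391967, 'cx': 312.01883384719054, 'cy': 197.91357873976693, 'R': array([[ 0.01772106, -0.9997773 ,  0.0114591 ],
       [-0.99805772, -0.01837283, -0.05952502],
       [ 0.0597223 , -0.01038199, -0.99816104]]), 't': array([-0.14246658,  0.51862298,  1.49228271])}
{'t': 0.1, 'joint_pos': array([-1.26867960e+00,  3.08913826e-01,  1.63506013e+00,  1.88472172e-05,
        1.19969441e+00, -6.96392397e-02]), 'dq': array([-0.00044975, -0.00116007, -0.00400266, -0.00041868, -0.00086953,
       -0.00023305]), 'effort': array([ 1.09148084e-03, -4.16400433e+01, -2.77644575e+01, -9.44055705e-05,
        4.00675883e-03,  1.06027929e-05]), 'tcp_pos': array([ 0.22684118, -0.5816399 ,  0.255164  ]), 'tool_rot': array([ 9.82774474e-01,  1.84805996e-01, -1.11647761e-04, -1.03186631e-03]), 'force': array([-0.24852203, -0.4495964 , -0.41881115]), 'moment': array([ 0.03225892,  0.03365114, -0.00683601]), 'grip_force': 0.0, 'grip_width': 1.0005816647744719}
```

View pics/scene0.png

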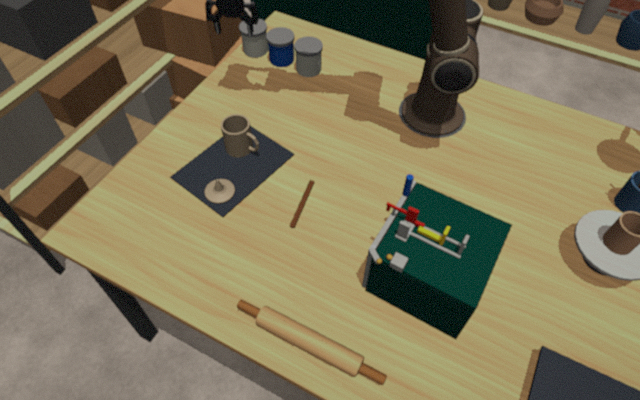

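View pics/top0.png

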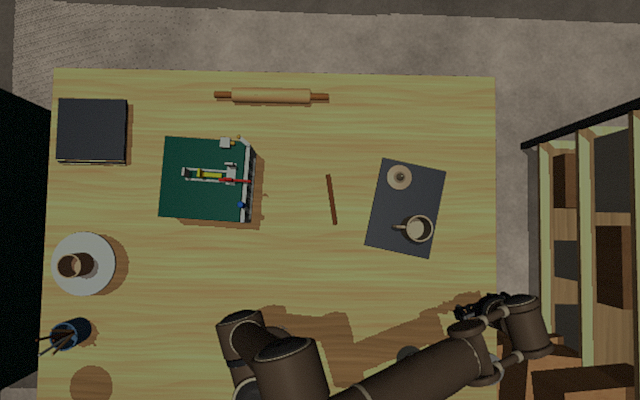

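The scene view has the box around (435,260), blue handle at (408,185), and knife at (302,203). The top view has the box at (205,178), handle near (242,206), and mug and lid on the slate at (405,205). I'll zoom in on the box.

```bash
python3 - <<'E'
import cv2
a=cv2.imread("pics/scene0.png")[160:300,350:520]; b=cv2.imread("pics/top0.png")[125:230,150:275]
cv2.imwrite("pics/c1.png",cv2.convertScaleAbs(cv2.resize(a,None,fx=4,fy=4,interpolation=2),alpha=1.4))
cv2.imwrite("pics/c2.png",cv2.convertScaleAbs(cv2.resize(b,None,fx=5,fy=5,interpolation=2),alpha=1.4))
E
```

```text
(no output)
```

View pics/c1.png

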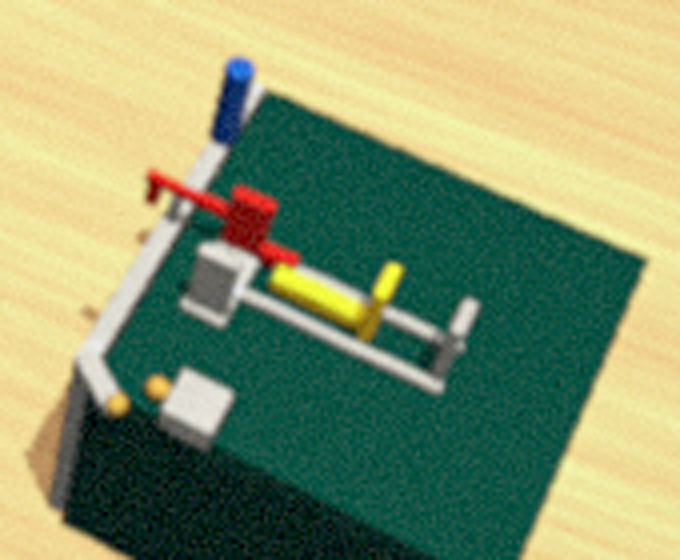

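View pics/c2.png

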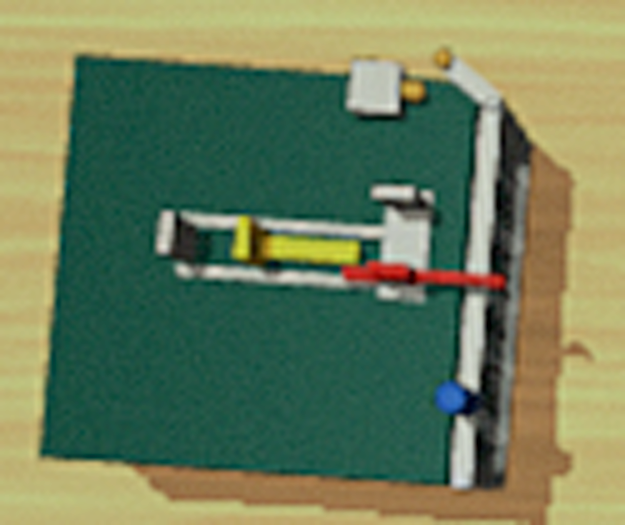

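The crops are clear. In scene pixels the yellow tab top is at (447,228), its post top at (467,236), the red tab top at (413,208), and the handle top at (410,177). In top pixels the yellow tab top is at (198,173), its post at (184,171), the red tab at (228,179), its post at (228,163), and the handle at (240,204). Next I'll turn these into positions.

```bash
cat > h.py <<'E'
import numpy as np,cv2
from cell import bot, imaging, finish_job
from scipy.spatial.transform import Rotation as Ro
C={n:imaging.get_calibration(n) for n in("scene","top")}
def ray(n,p):
    c=C[n]; f=200/np.tan(np.radians(c["vfov"]/2)); R=np.array(c["R"]);t=np.array(c["t"])
    return -R.T@t, R.T@np.array([(p[0]-c["cx"])/f,(p[1]-c["cy"])/f,1])
def onz(n,p,z):
    o,d=ray(n,p); return o+d*(z-o[2])/d[2]
def tri(p,q):
    o,d=ray("scene",p);a,b=ray("top",q)
    s=np.linalg.lstsq(np.c_[d,-b],a-o,rcond=None)[0]; A=o+s[0]*d;B=a+s[1]*b
    return (A+B)/2,np.linalg.norm(A-B)
E
python3 - <<'E'
from h import *
np.set_printoptions(precision=4,suppress=True)
im=np.load("pics/top0.npy"); h=cv2.cvtColor(im,cv2.COLOR_RGB2HSV)
m=cv2.inRange(h,(70,100,20),(95,255,120)); m[:, :150]=0;m[:,260:]=0;m[:130]=0;m[230:]=0
cs=max(cv2.findContours(cv2.morphologyEx(m,cv2.MORPH_CLOSE,np.ones((25,25))),0,2)[0],key=cv2.contourArea)
hull=cv2.convexHull(cs)[:,0]
P=np.array([onz("top",p,.18)[:2] for p in hull]); r=cv2.minAreaRect((P*1000).astype(np.float32)); print("green",r)
print(cv2.approxPolyDP(cs,4,True)[:,0].tolist())
for n,p in dict(backfar=(165,136.4),backnear=(158.4,216.4),frontnear=(240.4,221.4),frontfar=(245,141)).items(): print(n,onz("top",p,.18))
for n,p,q,z in [("ytab",(447,228),(198,173),.235),("ypost",(467,236),(183.5,171.3),.235),("rtab",(413,208),(228.5,179),.235),("rpost",(407,222),(228,163),.235),("handle",(409.7,177.3),(240,204),.248)]:
    print(n,onz("scene",p,z),onz("top",q,z),*tri(p,q))
for n,lo,hi in(("y",(22,150,110),(33,255,255)),("b",(105,150,60),(125,255,255))):
  for cam in("top","scene"):
    hh=cv2.cvtColor(np.load(f"pics/{cam}0.npy"),cv2.COLOR_RGB2HSV); m=cv2.inRange(hh,lo,hi)
    k,_,st,ce=cv2.connectedComponentsWithStats(m); print(n,cam,[(st[i].tolist(),ce[i]) for i in range(1,k) if st[i,4]>8])
E
```

```text
green ((562.0826416015625, 184.42391967773438), (257.438720703125, 236.216064453125), 87.00858306884766)
[[165, 137], [158, 215], [239, 221], [240, 205], [247, 204], [242, 203], [243, 164], [250, 163], [245, 162], [245, 146]]
backfar [0.6855 0.3067 0.18  ]
backnear [0.4489 0.3172 0.18  ]
frontnear [0.4385 0.0773 0.18  ]
frontfar [0.6765 0.0701 0.18  ]
ytab [0.5701 0.1923 0.235 ] [0.5726 0.1926 0.235 ] [0.5722 0.1921 0.2378] 0.00048598545490248724
ypost [0.5692 0.2366 0.235 ] [0.5766 0.2336 0.235 ] [0.5753 0.234  0.242 ] 0.004796704111798734
rtab [0.5558 0.1086 0.235 ] [0.5572 0.1061 0.235 ] [0.5567 0.1074 0.2355] 0.0028274105827195925
rpost [0.5966 0.1106 0.235 ] [0.6027 0.1088 0.235 ] [0.6013 0.1095 0.2408] 0.003636012463901968
handle [0.4887 0.0722 0.248 ] [0.4866 0.0698 0.248 ] [0.4865 0.071  0.2449] 0.0014866631200264094
y top [([197, 168, 3, 9, 21], array([198.0952, 172.2381])), ([203, 172, 19, 5, 72], array([211.7361, 174.3611]))]
y scene [([418, 226, 24, 15, 125], array([428.904, 233.264])), ([443, 226, 8, 12, 47], array([446.1915, 230.4468]))]
b top [([237, 201, 6, 7, 29], array([239.7586, 204.2069]))]
b scene [([270, 47, 23, 19, 338], array([280.9438,  56.2426])), ([404, 175, 9, 21, 92], array([407.7609, 184.7283]))]
```

Units first: shifts go in shares of 0.75 m and turns go in shares of 360 degrees. So -0.03 m / 0.75 = -0.04, 0.139 rad / 6.2832 = 0.0221.

```bash
cat >> h.py <<'E'
PSI=np.radians(87.5)
def st(target=None):
    o=bot.get_obs(); R=Ro.from_quat(o["tool_rot"]); M=R.as_matrix()
    print("t%.2f"%o["t"],"tcp",o["tcp_pos"].round(4),"yaw_y %.3f"%np.arctan2(M[1,1],M[0,1]),"F",o["force"].round(1),"w %.3f g %.1f"%(o["grip_width"],o["grip_force"]),"q",o["joint_pos"].round(2))
    if target is not None: print("tool delta",(M.T@(np.array(target)-o["tcp_pos"])).round(4))
E
```

>>> {"name": "advance", "arguments": {
  "segments": {"tx": [0,0,0],"ty": [0,0,0],"tz": [-0.04,-0.04,-0.04],"ax": [0,0,0],"ay": [0,0,0],"az": [0.0221,0.0221,0.0221]},
  "jaw": 1.0
}}

```text
t: 0.4
tcp_pos: [0.2268, -0.5818, 0.3462]
tool_rot: [1.0, -0.025, -0.0, -0.001]
force: [-0.4, -0.5, 0.1]
grip_width: 0.996
grip_force: 0.0
```

```bash
python3 -c "from h import *; st([.5735,.2195,.345])"
```

```text
t0.40 tcp [ 0.2268 -0.5818  0.3462] yaw_y -1.622 F [-0.4 -0.5  0.1] w 0.996 g 0.0 q [-1.27  0.24  1.53 -0.    1.37  0.35]
tool delta [ 0.3054 -0.8179  0.0026]
```

To row units: -0.0454 m / 0.75 = -0.0605, 0.017 m / 0.75 = 0.0227.

>>> {"name": "advance", "arguments": {
  "segments": {"tx": [0.0227,0.0227,0.0227,0.0227,0.0227,0.0227,0.0227,0.0227,0.0227,0.0227,0.0227,0.0227],"ty": [-0.0605,-0.0605,-0.0605,-0.0605,-0.0605,-0.0605,-0.0605,-0.0605,-0.0605,-0.0605,-0.0605,-0.0605],"tz": [0,0,0,0,0,0,0,0,0,0,0,0],"ax": [0,0,0,0,0,0,0,0,0,0,0,0],"ay": [0,0,0,0,0,0,0,0,0,0,0,0],"az": [0,0,0,0,0,0,0,0,0,0,0,0]}
}}

```text
t: 1.6
tcp_pos: [0.4555, -0.0453, 0.3461]
tool_rot: [1.0, -0.023, 0.0, 0.0]
force: [1.7, -0.6, -0.6]
grip_width: 1.002
grip_force: 0.0
```

>>> {"name": "advance", "arguments": {
  "segments": {"tx": [0.0227,0.0227,0.0227,0.0227,0.0227,0.0227,0],"ty": [-0.0605,-0.0605,-0.0605,-0.0605,-0.0605,-0.0605,0],"tz": [0,0,0,0,0,0,0],"ax": [0,0,0,0,0,0,0],"ay": [0,0,0,0,0,0,0],"az": [0,0,0,0,0,0,0]}
}}

```text
t: 2.3
tcp_pos: [0.5704, 0.2254, 0.3446]
tool_rot: [1.0, -0.02, -0.001, -0.001]
force: [-0.2, -0.4, 0.8]
grip_width: 1.001
grip_force: 0.0
```

```bash
python3 -c "from h import *; st([.5735,.2195,.228])"
```

```text
t2.30 tcp [0.5704 0.2254 0.3446] yaw_y -1.611 F [-0.2 -0.4  0.8] w 1.001 g 0.0 q [0.3  0.22 1.57 0.   1.36 1.91]
tool delta [0.0034 0.006  0.1166]
```

To row units: 0.03 m / 0.75 = 0.04, 0.006 m / 0.75 = 0.008.

>>> {"name": "advance", "arguments": {
  "segments": {"tx": [0.004,0,0,0,0,0],"ty": [0.008,0,0,0,0,0],"tz": [0,0.04,0.04,0.04,0.0355,0],"ax": [0,0,0,0,0,0],"ay": [0,0,0,0,0,0],"az": [0,0,0,0,0,0]}
}}

```text
t: 2.9
tcp_pos: [0.5688, 0.2108, 0.2249]
tool_rot: [1.0, -0.024, -0.005, 0.002]
force: [-0.6, -0.4, -0.9]
grip_width: 1.001
grip_force: 0.0
```

```bash
python3 -c "
from h import *; st([.5735,.2195,.228])
cv2.imwrite('pics/s1.png',cv2.resize(imaging.capture('scene')[140:300,340:540,::-1],None,fx=3.5,fy=3.5,interpolation=2))"
```

```text
t2.90 tcp [0.5688 0.2108 0.2249] yaw_y -1.618 F [-0.6 -0.4 -0.9] w 1.001 g 0.0 q [ 0.28  0.31  1.7  -0.    1.14  1.9 ]
tool delta [ 0.0043 -0.0089 -0.0031]
```

View pics/s1.png

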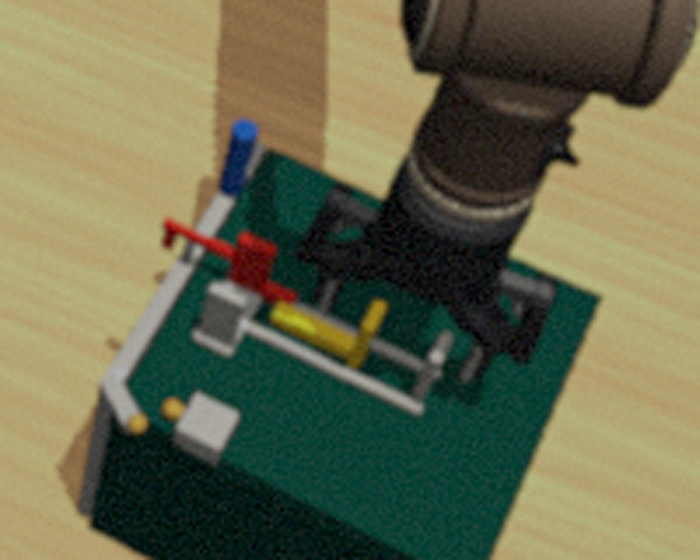

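The gripper straddles the yellow pair. The tips are near crop (325,300) and (470,375), with the tab at (372,325) and the post at (432,370) between them. I'll let it settle.

>>> {"name": "advance", "arguments": {
  "segments": {"tx": [0,0],"ty": [0,0],"tz": [0,0],"ax": [0,0],"ay": [0,0],"az": [0,0]},
  "quiet": true
}}

```text
ok
```

```bash
python3 -c "
from h import *; st([.5735,.2195,.228])"
```

```text
t3.15 tcp [0.5738 0.2138 0.2323] yaw_y -1.617 F [ 0.8 -0.5  0.3] w 1.002 g 0.0 q [ 0.29  0.3   1.69 -0.    1.14  1.9 ]
tool delta [-0.0006 -0.0056  0.0043]
```

```bash
cat >> h.py <<'E'
def avg(target=None,n=6):
    P=[];Y=[];W=[];Q=[]
    for i in range(n):
        imaging.capture("top"); o=bot.get_obs(); P.append(o["tcp_pos"]);Q.append(o["tool_rot"]*np.sign(o["tool_rot"][0]));W.append(o["force"])
    p=np.mean(P,0); M=Ro.from_quat(np.mean(Q,0)).as_matrix()
    print("t%.2f"%o["t"],"tcp",p.round(4),"sd",np.std(P,0).round(4),"yaw_y %.3f"%np.arctan2(M[1,1],M[0,1]),"tilt",M[:2,2].round(3),"F",np.mean(W,0).round(1),"w %.3f g %.1f"%(o["grip_width"],o["grip_force"]),"q",o["joint_pos"].round(3))
    if target is not None: print("tool delta",(M.T@(np.array(target)-p)).round(4))
E
python3 -c "
from h import *; avg([.5735,.2195,.228])"
```

```text
t3.45 tcp [0.5732 0.2142 0.2313] sd [0.0004 0.0001 0.0006] yaw_y -1.616 tilt [0.003 0.001] F [ 0.1  0.1 -0.2] w 0.995 g 0.0 q [ 0.287  0.306  1.691 -0.     1.143  1.903]
tool delta [ 0.0001 -0.0053  0.0033]
```

To row units: -0.0053 m / 0.75 = -0.0071, 0.0033 m / 0.75 = 0.0044.

>>> {"name": "advance", "arguments": {
  "segments": {"tx": [0,0,0],"ty": [-0.0071,0,0],"tz": [0.0044,0,0],"ax": [0,0,0],"ay": [0,0,0],"az": [0,0,0]}
}}

```text
t: 3.75
tcp_pos: [0.5723, 0.2196, 0.226]
tool_rot: [1.0, -0.022, -0.0, 0.0]
force: [0.1, 0.6, -0.1]
grip_width: 1.002
grip_force: 0.0
```

>>> {"name": "advance", "arguments": {
  "segments": {"tx": [0,0,0,0,0,0,0,0,0,0],"ty": [0,0,0,0,0,0,0,0,0,0],"tz": [0,0,0,0,0,0,0,0,0,0],"ax": [0,0,0,0,0,0,0,0,0,0],"ay": [0,0,0,0,0,0,0,0,0,0],"az": [0,0,0,0,0,0,0,0,0,0]},
  "jaw": 0.2,
  "grip_n": 40
}}

```text
t: 4.75
tcp_pos: [0.573, 0.2227, 0.2281]
tool_rot: [1.0, -0.023, 0.001, -0.003]
force: [-2.4, 8.3, 3.8]
grip_width: 0.427
grip_force: 43.7
```

```bash
python3 -c "
from h import *; avg([.5735,.2195,.228])"
```

```text
t5.05 tcp [0.573  0.2227 0.2281] sd [0. 0. 0.] yaw_y -1.616 tilt [0.002 0.006] F [-1.4  8.1  4. ] w 0.428 g 43.7 q [0.297 0.313 1.687 0.006 1.138 1.911]
tool delta [0.0007 0.0032 0.0001]
```

To row units: -0.03 m / 0.75 = -0.04, -0.02 m / 0.75 = -0.0267.

>>> {"name": "advance", "arguments": {
  "segments": {"tx": [0,0,0,0,0,0],"ty": [0,0,0,0,0,0],"tz": [0,0,0,-0.04,-0.04,-0.0267],"ax": [0,0,0,0,0,0],"ay": [0,0,0,0,0,0],"az": [0,0,0,0,0,0]},
  "jaw": 1.0,
  "quiet": true
}}

```text
ok
```

>>> {"name": "advance", "arguments": {
  "segments": {"tx": [0,0,0,0,0,0,0,0,0,0,0,0],"ty": [0,0,0,0,0,0,0,0,0,0,0,0],"tz": [0,0,0,0,0,0,0,0,0,0,0,0],"ax": [0,0,0,0,0,0,0,0,0,0,0,0],"ay": [0,0,0,0,0,0,0,0,0,0,0,0],"az": [-0.0228,-0.0228,-0.0228,-0.0228,-0.0228,-0.0228,-0.0228,-0.0228,-0.0228,-0.0228,-0.0226,0]},
  "quiet": true
}}

```text
ok
```

>>> {"name": "advance", "arguments": {
  "segments": {"tx": [0,0,0],"ty": [0,0,0],"tz": [0,0,0],"ax": [0,0,0],"ay": [0,0,0],"az": [0,0,0]},
  "quiet": true
}}

```text
ok
```

```bash
python3 -c "
from h import *; avg([.5865,.109,.305])
im=imaging.capture('scene'); h=cv2.cvtColor(im,cv2.COLOR_RGB2HSV);m=cv2.inRange(h,(22,150,110),(33,255,255))
k,_,s,c=cv2.connectedComponentsWithStats(m);print(s[1:],c[1:])"
```

```text
t7.45 tcp [0.5726 0.2194 0.3064] sd [0. 0. 0.] yaw_y -0.045 tilt [0. 0.] F [0.2 0.1 0.2] w 0.997 g 0.0 q [0.295 0.245 1.611 0.    1.286 0.339]
tool delta [-0.1097  0.0188  0.0014]
[[424 229  24  15 128]
 [450 230   4   8  21]
 [388 255   4   3   7]
 [378 260   3   1   3]] [[434.8203125  235.9921875 ]
 [451.47619048 234.0952381 ]
 [389.85714286 255.71428571]
 [379.         260.        ]]
```

The yellow blob shifted by (5.9, 2.7) px, about 12–13 mm, so the catch is home. Now the red bolt.

To row units: -0.037 m / 0.75 = -0.0493, -0.0367 m / 0.75 = -0.0489.

>>> {"name": "advance", "arguments": {
  "segments": {"tx": [-0.048,-0.0493,-0.0489,0,0,0],"ty": [0.008,0.008,0.0091,0,0,0],"tz": [0,0,0,0,0,0],"ax": [0,0,0,0,0,0],"ay": [0,0,0,0,0,0],"az": [0,0,0,0,0,0]},
  "quiet": true
}}

```text
ok
```

```bash
python3 -c "
from h import *; avg([.5865,.109,.228],2)"
```

```text
t8.20 tcp [0.5864 0.11   0.3064] sd [0.     0.0001 0.    ] yaw_y -0.043 tilt [-0.  0.] F [ 0.1 -0.4  0.2] w 1.001 g 0.0 q [0.112 0.212 1.651 0.    1.278 0.155]
tool delta [-0.0011  0.0001  0.0784]
```

To row units: 0.0284 m / 0.75 = 0.0379, 0.025 m / 0.75 = 0.0333.

>>> {"name": "advance", "arguments": {
  "segments": {"tx": [0,0,0,0,0,0],"ty": [0,0,0,0,0,0],"tz": [0.0333,0.0333,0.0379,0,0,0],"ax": [0,0,0,0,0,0],"ay": [0,0,0,0,0,0],"az": [0,0,0,0,0,0]}
}}

```text
t: 8.8
tcp_pos: [0.5878, 0.1097, 0.2299]
tool_rot: [0.722, 0.692, 0.001, 0.001]
force: [0.4, 0.3, 0.6]
grip_width: 1.005
grip_force: 0.0
```

```bash
python3 -c "
from h import *; avg([.5865,.109,.228],2)
cv2.imwrite('pics/s2.png',cv2.resize(imaging.capture('scene')[120:280,340:540,::-1],None,fx=3.5,fy=3.5,interpolation=2))"
```

```text
t8.90 tcp [0.5879 0.1094 0.2302] sd [0.     0.0001 0.    ] yaw_y -0.044 tilt [0.004 0.   ] F [0.2 0.5 0.5] w 0.999 g 0.0 q [0.111 0.28  1.726 0.    1.132 0.155]
tool delta [-0.0005 -0.0014  0.0022]
```

View pics/s2.png

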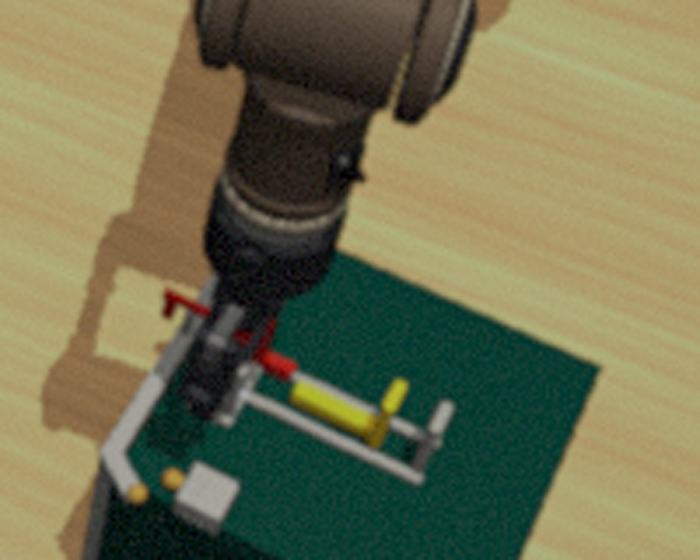

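The near finger sits at crop (205,385), just outside the red post. The yellow catch at (340,405) is closed up toward its post. Closing the gripper now.

To row units: 0.002 m / 0.75 = 0.0027.

>>> {"name": "advance", "arguments": {
  "segments": {"tx": [0,0,0,0,0,0,0,0,0,0,0,0],"ty": [0,0,0,0,0,0,0,0,0,0,0,0],"tz": [0.0027,0,0,0,0,0,0,0,0,0,0,0],"ax": [0,0,0,0,0,0,0,0,0,0,0,0],"ay": [0,0,0,0,0,0,0,0,0,0,0,0],"az": [0,0,0,0,0,0,0,0,0,0,0,0]},
  "jaw": 0.2,
  "grip_n": 40
}}

```text
t: 10.15
tcp_pos: [0.5882, 0.1089, 0.227]
tool_rot: [0.723, 0.691, 0.001, 0.001]
force: [4.4, 1.0, 2.1]
grip_width: 0.426
grip_force: 45.3
```

```bash
python3 -c "
from h import *; avg(None,2)"
```

```text
t10.25 tcp [0.5882 0.1089 0.227 ] sd [0. 0. 0.] yaw_y -0.045 tilt [0.003 0.   ] F [ 5.1 -0.3  2.4] w 0.431 g 45.3 q [0.11  0.284 1.728 0.    1.127 0.155]
```

To row units: -0.033 m / 0.75 = -0.044, -0.03 m / 0.75 = -0.04.

>>> {"name": "advance", "arguments": {
  "segments": {"tx": [0,0,0,0,0,0,-0.0184,-0.0184,-0.0184,0],"ty": [0,0,0,0,0,0,-0.044,-0.044,-0.044,0],"tz": [0,0,0,-0.04,-0.04,-0.0267,0,0,0,0],"ax": [0,0,0,0,0,0,0,0,0,0],"ay": [0,0,0,0,0,0,0,0,0,0],"az": [0,0,0,0,0,0,0,0,0,0]},
  "jaw": 1.0,
  "quiet": true
}}

```text
ok
```

>>> {"name": "advance", "arguments": {
  "segments": {"tx": [0,0,0,0],"ty": [0,0,0,0],"tz": [0,0,0,0],"ax": [0,0,0,0],"ay": [0,0,0,0],"az": [0,0,0,0]},
  "jaw": 0.55,
  "quiet": true
}}

```text
ok
```

```bash
python3 -c "
from h import *; avg([.487,.072,.228],2)
im=imaging.capture('scene');cv2.imwrite('pics/s3.png',cv2.resize(im[120:280,340:540,::-1],None,fx=3.5,fy=3.5,interpolation=2))"
```

```text
t11.75 tcp [0.4864 0.0721 0.3058] sd [0.0001 0.     0.    ] yaw_y -0.044 tilt [-0.  0.] F [ 0.2 -0.1 -0.4] w 0.552 g 0.0 q [ 5.900e-02  1.000e-03  1.885e+00 -0.000e+00  1.256e+00  1.020e-01]
tool delta [-0.0001  0.0006  0.0778]
```

View pics/s3.png

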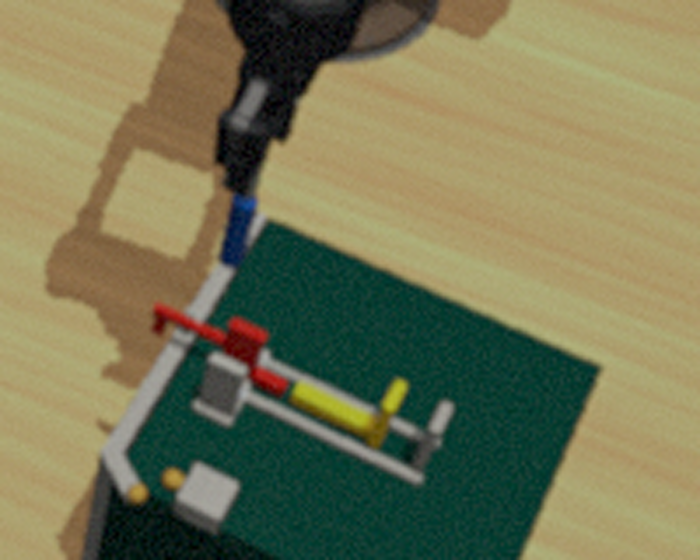

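The red tab at crop (245,340) is now close to its post, and the gripper is above the handle at (240,230). Descending and gripping.

To row units: 0.026 m / 0.75 = 0.0347.

>>> {"name": "advance", "arguments": {
  "segments": {"tx": [0,0,0,0,0],"ty": [0,0,0,0,0],"tz": [0.0347,0.0347,0.0347,0,0],"ax": [0,0,0,0,0],"ay": [0,0,0,0,0],"az": [0,0,0,0,0]},
  "quiet": true
}}

```text
ok
```

>>> {"name": "advance", "arguments": {
  "segments": {"tx": [0,0,0,0,0,0,0,0],"ty": [0,0,0,0,0,0,0,0],"tz": [0,0,0,0,0,0,0,0],"ax": [0,0,0,0,0,0,0,0],"ay": [0,0,0,0,0,0,0,0],"az": [0,0,0,0,0,0,0,0]},
  "jaw": 0,
  "grip_n": 60
}}

```text
t: 13.1
tcp_pos: [0.4868, 0.0721, 0.2299]
tool_rot: [0.722, 0.691, 0.001, 0.001]
force: [-1.6, -0.2, 6.1]
grip_width: 0.196
grip_force: 58.4
```

```bash
python3 -c "
from h import *; avg(None,2)
u=np.array([np.cos(PSI),np.sin(PSI)]);v=np.array([-u[1],u[0]])
p=bot.get_obs()['tcp_pos'][:2]; H=p-.18*v; print('hinge',H,'final 1.57',H-.18*u)
th=.145; c=np.array([-np.sin(th),np.cos(th)-1])*.18; print(c)"
```

```text
t13.20 tcp [0.4868 0.0721 0.2299] sd [0. 0. 0.] yaw_y -0.044 tilt [0.003 0.   ] F [-1.  -0.2  5.9] w 0.194 g 58.4 q [0.058 0.078 1.966 0.    1.095 0.102]
hinge [0.66657924 0.06423125] final 1.57 [ 0.65872775 -0.11559743]
[-0.02600864 -0.00188894]
```

To row units: -0.018 m / 0.75 = -0.024, 0.0009 m / 0.75 = 0.0012, -0.1 rad / 6.2832 = -0.0159.

>>> {"name": "advance", "arguments": {
  "segments": {"tx": [-0.024,-0.024,-0.024,-0.024,-0.024,-0.024,0],"ty": [0.0012,0.0012,0.0012,0.0012,0.0012,0.0012,0],"tz": [0,0,0,0,0,0,0],"ax": [0,0,0,0,0,0,0],"ay": [0,0,0,0,0,0,0],"az": [-0.0159,-0.0159,-0.0159,-0.0159,-0.0159,-0.0159,0]}
}}

```text
t: 13.9
tcp_pos: [0.5139, -0.0332, 0.2298]
tool_rot: [0.486, 0.874, -0.001, 0.001]
force: [-4.6, -1.1, 8.0]
grip_width: 0.194
grip_force: 59.9
```

```bash
python3 -c "
from h import *; avg(None,2); H=np.array([.6666,.0642]); d=bot.get_obs()['tcp_pos'][:2]-H; print('r',np.hypot(*d),'gate',np.arctan2(d[1],d[0])%(2*np.pi)-PSI-np.pi/2)"
```

```text
t14.00 tcp [ 0.5133 -0.0323  0.2299] sd [0.0001 0.0002 0.    ] yaw_y 0.555 tilt [ 0.001 -0.002] F [-3.8 -1.   7.8] w 0.192 g 59.9 q [-1.470e-01  1.230e-01  1.917e+00 -1.000e-03  1.101e+00 -7.010e-01]
r 0.18112239518085266 gate 0.6045387484968168
```

To row units: -0.018 m / 0.75 = -0.024, -0.0126 m / 0.75 = -0.0168, -0.1 rad / 6.2832 = -0.0159.

>>> {"name": "advance", "arguments": {
  "segments": {"tx": [-0.024,-0.024,-0.024,-0.024,-0.024,-0.024,-0.024,-0.024,-0.024,-0.0168,0,0],"ty": [0.0012,0.0012,0.0012,0.0012,0.0012,0.0012,0.0012,0.0012,0.0012,0.0008,0,0],"tz": [0,0,0,0,0,0,0,0,0,0,0,0],"ax": [0,0,0,0,0,0,0,0,0,0,0,0],"ay": [0,0,0,0,0,0,0,0,0,0,0,0],"az": [-0.0159,-0.0159,-0.0159,-0.0159,-0.0159,-0.0159,-0.0159,-0.0159,-0.0159,-0.0111,0,0]}
}}

```text
t: 15.2
tcp_pos: [0.6584, -0.1175, 0.23]
tool_rot: [0.023, 1.0, -0.002, 0.001]
force: [-3.3, -2.5, 5.6]
grip_width: 0.195
grip_force: 59.8
```

>>> {"name": "advance", "arguments": {
  "segments": {"tx": [0,0,0],"ty": [0,0,0],"tz": [0,0,0],"ax": [0,0,0],"ay": [0,0,0],"az": [0,0,0]},
  "quiet": true
}}

```text
ok
```

```bash
python3 -c "
from h import *; avg(None,2); H=np.array([.6666,.0642]); d=bot.get_obs()['tcp_pos'][:2]-H; print('r',np.hypot(*d),'gate',np.arctan2(d[1],d[0])%(2*np.pi)-PSI-np.pi/2)
a=imaging.capture('top')[110:260,140:460,::-1];b=imaging.capture('scene')[110:290,200:540,::-1]
cv2.imwrite('pics/e.png',np.vstack([cv2.resize(a,(560,262)),cv2.resize(b,(560,296))]))"
```

```text
t15.60 tcp [ 0.658  -0.1175  0.23  ] sd [0. 0. 0.] yaw_y 1.525 tilt [ 0.001 -0.003] F [-3.  -3.3  6.2] w 0.195 g 59.8 q [-0.241  0.412  1.547 -0.003  1.18  -1.764]
r 0.18184853759783634 gate 1.567005141266665
```

View pics/e.png

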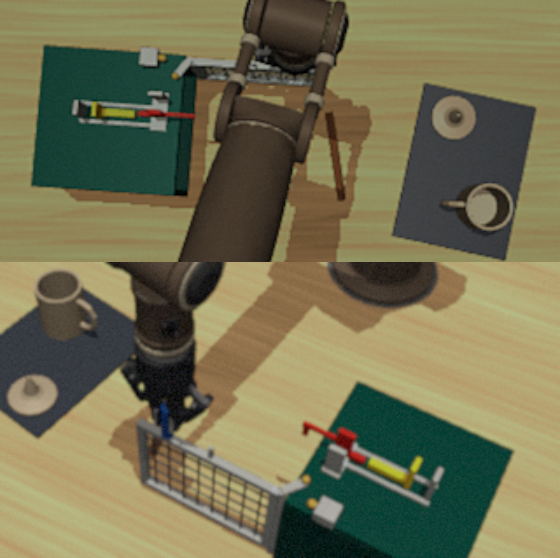

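The picture shows the gate square to the box front with the handle gripped at (165,420). The lid, mug and knife haven't moved. I'll check that the yellow catch is still home, then hand in.

```bash
python3 -c "
from h import *
im=imaging.capture('scene'); h=cv2.cvtColor(im,cv2.COLOR_RGB2HSV);m=cv2.inRange(h,(22,150,110),(33,255,255))[200:260,415:460]
k,_,s,c=cv2.connectedComponentsWithStats(m);c=c[np.argsort(-s[:,4])][1]+[415,200];print(c)
if np.hypot(*(c-[434.8,236]))<1: print(finish_job())"
```

```text
[440.46700508 236.44162437]
```

```bash
python3 -c "
from h import *
for im in (np.load('pics/scene0.npy'),imaging.capture('scene')):
  h=cv2.cvtColor(im,cv2.COLOR_RGB2HSV);m=cv2.inRange(h,(20,130,70),(35,255,255))[200:260,415:465]
  k,_,s,c=cv2.connectedComponentsWithStats(m);print(s[1:].tolist(),(c[1:]+[415,200]).round(1).tolist())"
```

```text
[[2, 26, 34, 19, 258]] [[434.2, 234.0]]
[[8, 28, 33, 20, 248]] [[440.1, 236.9]]
```

The merged yellow blob is shifted by (5.9, 2.9) px from the start. That's the same shift as right after the squeeze, so the catch is still home.

```bash
python3 -c "
from h import *
st(); print(finish_job())"
```

```text
t15.80 tcp [ 0.6579 -0.1175  0.23  ] yaw_y 1.525 F [-4.  -4.8  5.8] w 0.196 g 59.8 q [-0.24  0.41  1.55 -0.    1.18 -1.76]
the job is handed in; nothing more can be done
None
```

Job handed in at 15.8 s: I squeezed the yellow catch home, then the red bolt, and swung the gate to about 1.57 rad, where the gripper still holds it by the blue handle; the mug, lid and knife look unmoved in the last picture.

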